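# Clear the levelling plate and wedge up the balance

### The arm

A 6-joint arm with a two-finger parallel gripper is mounted at the origin on the work surface. World frame = base frame: x ahead of the robot, y to its left, z up, the work surface at z = 0. Lengths are in m, angles in rad, forces in N, time in s.
With the tool pointing down it reaches from about 0.3 to 0.775 m from the base axis. Payload 14.6 kg.
Tool frame: the origin (TCP) lies at the centre of the arm's flange, where the gripper is bolted on; the fingertips stand 199 mm ahead of it and the grasp point (between the pads) lies 180 mm ahead of it; z points along the fingers, y is the line along which they close (so a half turn about z gives the same grasp; the last joint's range is limited). The gripper opens to 94 mm and grips with 3 to 60 N. Pads are 16 mm wide; open, the fingers measure 119 mm over their backs; the gripper's body (75 mm by 177 mm) begins 78 mm behind the grasp point.
Start: joints at [1.168, 0.3, 1.521, -0, 1.321, -0.067], TCP at [0.181, 0.519, 0.405] pointing down, gripper open.
Joint ranges: [-3.03, 3.03], [-0.79, 2.21], [0.23, 2.52], [-1.04, 4.18], [0, 3.07], [-2.55, 2.55]. Speed limits (rad/s): [2.22, 2.22, 2.57, 3.14, 3.14, 3.14].

### API

Orientations are given as [roll, pitch, yaw] about the fixed x, y, z axes, in that order (R = Rz(yaw) Ry(pitch) Rx(roll)).
In Python, from station import ctrl gives the robot as it stands. The module is installed in compiled form; this text tells all that it offers.
- The arm moves only by the tool servo_tool, never from a script. Its argument "motion" is a list of rows, each a list of 5 numbers: the closure, from 0 (fully open) to 1 (shut), then the shift along the world's x, y, z in cm, then the turn about the world's z in degrees. A call has 1 to 20 rows; each row is the pose to reach, as a shift and turn from the pose commanded when the call began; what a row does not reach only later rows make up. A row lasts 1/8 s, in which the tool goes at most 62.5 mm and 10.7 degrees, less where a joint would pass 70% of its speed; a pose out of reach is approached as far as the arm can. A call with a gripper value outside its range is refused whole. The fingers move at their own pace and stop on an object; "squeeze" is the grip in N (left out, the last holds). Time passes only in rows, so rows that repeat a pose let the fingers close. It gives the time, the measured TCP pose, the force, the opening and the grip force at its end, in the units of the state.
- ctrl.get_obs(): the state, without advancing time (a new reading comes with each control period).
- ctrl.camera(name): name is "side" or "top" or "wrist"; returns a dict with "image" (384x512x3 uint8, red, green, blue), "fx", "fy", "cx", "cy" (pixels), "camera_from_world" (4x4, takes a point from world to camera coordinates); the wrist camera has in their place "hand_eye" (4x4, takes a point from camera to tool coordinates, whose origin is the TCP and whose axes are the flange's). Camera axes: x right, y up, looking along -z (the intrinsics and any distortion apply to the point x, -y, -z); pixel columns grow to the right and rows downward; lengths in m; the calibration is good to about 2 mm. The wrist camera is an equidistant fisheye: a pixel r from the principal point sees the ray r / f radians off the axis. A picture is of the moment at which its call begins: read the wrist's pose just before it. There is no depth.
- ctrl.hand_in(): hands the job in; it is judged then, once.
The state is a dict: "time_s": time; "qpos": joint angles; "joint_vel": joint speeds; "tau": joint torques, N m; "ee_pos": TCP position; "eef_rot": TCP orientation; "force": force on the tool from outside, world axes, zero at the start; "moment": the same for the moment, N m; "grip_width": finger opening in m; "grip_force": force on a finger pad.
Only numpy, scipy, OpenCV 4.12 (cv2) and the standard library are available. Lean on these libraries where they do the work, as an engineer would, in place of code of your own. Each camera call takes 0.05 s, during which the arm holds its last target. There are 200 camera calls.

### The job

Wipe the three loose rock chips off the steel plate in front of the balance onto the bench with the scraper block held in the gripper, never touching the chips with the gripper itself, and stand the scraper back on the bench. Only then pick up the levelling wedge, lay it flat on the plate and push its thin end under the balance's front edge until the front feet just lift off the plate, about 4 mm. Finish while still gripping the wedge there, with the balance resting on it and not touched by the arm, and leave the glassware alone.

Things in the scene. Friction and masses are not known exactly. Their poses are not given: they have to be found in the camera images.
- plate: Fixed bare steel plate on the bench, 340 x 180 x 16 mm. Origin: centre of its underside; its top is 16 mm higher. x runs along the 340 mm length from the open front end (x = -170 mm) to the rear: the wedge is pushed along +x; y across, z up. x = -170 to -20 mm is open and carries the chips; the balance stands over the rest. Its x lies within 0.3 rad of world +y.
- balance: White lab balance, about 0.9 kg, 150 mm wide (y), top 73 mm over the plate. It tips freely about its rear feet, held down by gravity only (some 4 N at the front edge), and cannot slide. Origin: between the rear feet, on the plate's top at plate x = 140 mm; axes as the plate's while down. Housing from x = -160 (front) to 20 mm, its underside 12 mm above the plate.
- front_foot (a point): Point midway between the two round front feet (18 mm diameter, 112 mm apart across), at their underside: balance x = -140 mm. At rest it lies on the plate's top, 16 mm above the bench; its height above the plate's top is the lift.
- front_edge (a point): Middle of the lower front edge of the balance's housing, at balance x = -160 mm, plate x = -20 mm; at rest 12 mm above the plate's top. The wedge goes under here, between the front feet.
- wedge: Loose bare aluminium wedge, about 0.25 kg, flat on the bench. Grip block 40 (x) x 30 (y) x 40 (z) mm; origin: centre of the block's underside. From x = 20 mm a 44 mm wide taper runs to the thin end at x = 105 mm, flat underneath, its top falling evenly from 26 to 4 mm (0.26 mm per mm). Grip the block across y.
- scraper: Loose scraper block standing on the bench, 0.18 kg: black rubber blade 110 (x) x 24 (y) x 22 mm (z) below, wooden grip 60 (x) x 24 (y) mm above it from z = 22 to 65 mm. Origin: centre of its underside. Grip the wood across y.
- chip1: Loose irregular dark grey rock chip, about 20 x 16 x 10 mm, 10 g. Origin at its centre. Starts on the plate's open part: the chips' centres lie within plate x = -130 to -60 mm and y = -45 to 45 mm.
- chip2: Loose irregular dark grey rock chip, about 20 x 16 x 10 mm, 10 g. Origin at its centre. Starts on the plate's open part: the chips' centres lie within plate x = -130 to -60 mm and y = -45 to 45 mm.
- chip3: Loose irregular dark grey rock chip, about 20 x 16 x 10 mm, 10 g. Origin at its centre. Starts on the plate's open part: the chips' centres lie within plate x = -130 to -60 mm and y = -45 to 45 mm.
- flask: Bystander: stoppered glass flask, 70 mm wide, 170 mm tall, on the bench. Origin: centre of its underside.
- beaker: Bystander: glass beaker, 68 mm wide, 85 mm tall, on the bench. Origin: centre of its underside.
- amber_bottle: Bystander: amber bottle, 64 mm wide, 110 mm tall, on the bench. Origin: centre of its underside.

How it is judged:
By the outcome, as a careful person would: the job done as asked, in the order asked, and still so for the second after the job is handed in, while the arm keeps its last pose, push and grip.
It also fails if it takes over 67 s, if anything falls off the work surface, if the arm or the gripper's body presses on something with over 40 N, if the wrist force passes 120 N, or if a joint passes its speed limit or range.

## Working session

There is one attempt and no reset: what is moved stays moved. The work goes in short steps, Python scripts to look and compute and a tool call to move; the robot and the scene stay as the last step left them, time stands still between calls to the robot, and variables do not carry over. Pictures are saved under pics/ and viewed, at most 10 in all, crops included, and the job is handed in when it is done.

Besides the shell and the picture viewer there is one more tool, called after ">>>" by a JSON object that holds its "fn" and its "kwargs". servo_tool: Moves the arm, as the interface text tells. Its arguments: {"type":"object","properties":{"motion":{"type":"array","items":{"type":"array","items":{"type":"number"}}},"squeeze":{"type":"number"}},"required":["motion"]}

```bash
mkdir -p pics; cat > h.py <<'E'
import numpy as np, cv2
from station import ctrl
from scipy.spatial.transform import Rotation as R
def snap(name,fn,scale=1.5):
    o=ctrl.get_obs(); c=ctrl.camera(name); im=c['image'][:,:,::-1]
    cv2.imwrite('pics/'+fn,cv2.resize(im,None,fx=scale,fy=scale,interpolation=cv2.INTER_CUBIC))
    d={k:np.array(v) for k,v in c.items()}; d['p']=o['ee_pos']; d['r']=o['eef_rot']
    np.savez('pics/'+fn+'.npz',**d); return d
def load(fn): return dict(np.load('pics/'+fn+'.npz'))
def ray(d,u,v):
    x=(u-d['cx'])/d['fx']; y=(v-d['cy'])/d['fy']
    if 'hand_eye' in d:
        r=np.hypot(x,y); s=np.sin(r)/r if r>1e-9 else 1
        vec=np.array([x*s,-y*s,-np.cos(r)])
        T=np.eye(4); T[:3,:3]=R.from_euler('xyz',d['r']).as_matrix(); T[:3,3]=d['p']
        M=T@d['hand_eye']
    else:
        vec=np.array([x,-y,-1.]); M=np.linalg.inv(d['camera_from_world'])
    return M[:3,3],M[:3,:3]@vec
def at(d,u,v,z,scale=1.5):
    o,w=ray(d,u/scale,v/scale); return (o+w*(z-o[2])/w[2]).round(4)
E
python3 - <<'E'
from h import *
for n in('top','wrist','side'):
    d=snap(n,n+'0.png'); print(n,{k:d[k] for k in d if k not in('image',)})
print(ctrl.get_obs())
E
```

```text
top {'fx': array(355.32389506), 'fy': array(355.32389506), 'cx': array(256.5788652), 'cy': array(189.99028232), 'camera_from_world': array([[-0.00270542, -0.99999421, -0.00206173, -0.04537313],
       [ 0.97646571, -0.00308638,  0.21565063, -0.58193887],
       [-0.21565575, -0.00142978,  0.97646841, -0.88030227],
       [ 0.        ,  0.        ,  0.        ,  1.        ]]), 'p': array([0.18122358, 0.51924123, 0.40408793]), 'r': array([-3.14045116e+00, -1.06628471e-04,  2.80577586e+00])}
wrist {'fx': array(297.31863964), 'fy': array(297.31863964), 'cx': array(257.24473891), 'cy': array(191.69338277), 'hand_eye': array([[-1.94284926e-03,  9.66702592e-01,  2.55895143e-01,
         7.63384895e-02],
       [ 9.99997761e-01,  2.09290973e-03, -3.14098790e-04,
         8.71543778e-04],
       [-8.39205548e-04,  2.55893959e-01, -9.66704493e-01,
         2.02978014e-02],
       [ 0.00000000e+00,  0.00000000e+00,  0.00000000e+00,
         1.00000000e+00]]), 'p': array([0.18124438, 0.51925212, 0.40409459]), 'r': array([-3.14048954e+00, -7.72443581e-05,  2.80576310e+00])}
side {'fx': array(430.
[... 437 characters left out ...]
.07078446e-05,  2.80579298e+00])}
{'time_s': 0.15, 'qpos': array([ 1.16837076e+00,  3.00357862e-01,  1.52143153e+00, -1.28004880e-07,
        1.32071318e+00, -6.65741975e-02]), 'joint_vel': array([ 0.00176301, -0.00228832, -0.00201525, -0.00047763,  0.00018742,
        0.00090978]), 'tau': array([-8.74439484e-04, -5.31964087e+01, -3.52815521e+01,  7.07665645e-02,
        2.36266258e-02, -7.23284779e-05]), 'ee_pos': array([0.18124628, 0.51925574, 0.40421163]), 'eef_rot': array([-3.14068475e+00, -6.04082906e-05,  2.80574129e+00]), 'force': array([0.21795978, 0.46982873, 0.26537311]), 'moment': array([ 0.02164503,  0.01213325, -0.00760724]), 'grip_force': 0.0, 'grip_width': 0.09390266345022896}
```

View pics/top0.png

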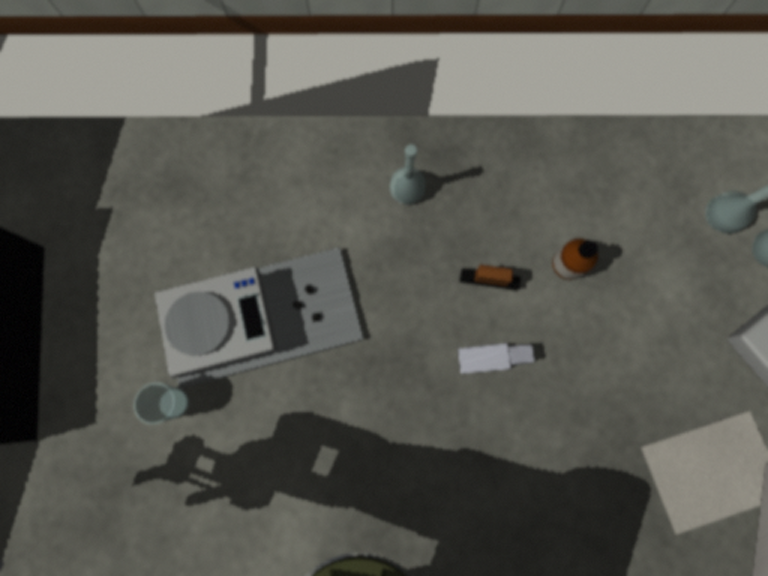

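View pics/wrist0.png

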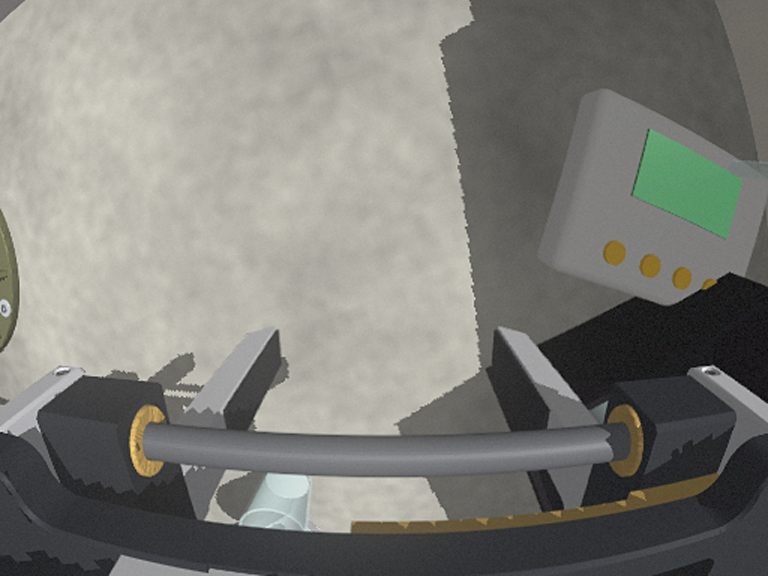

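```bash
python3 - <<'E'
from h import *
d=load('top0.png')
im=d['image'][:,:,::-1]
a=im[150:260,210:370]; cv2.imwrite('pics/topcrop.png',cv2.resize(a,None,fx=5,fy=5,interpolation=cv2.INTER_CUBIC))
for n,u,v,z in [('pl_front_top',341,249,.016),('pl_front_bot',362,337,.016),('bal FL top',258,268,.08),('bal FR',272,350,.08),('bal BL',156,291,.08),('bal BR',172,375,.08),('c1',310,289,.021),('c2',298,305,.021),('c3',317,317,.021),('scr l',461,275,.022),('scr r',520,281,.022),('grip',494,276,.065),('wedge tl',459,348,.004),('wedge bl',460,373,.004),('block',521,354,.04),('flask',408,188,.03),('amber',575,262,.05),('beaker',155,403,.0)]:
    print(n,at(d,u,v,z))
E
```

```text
pl_front_top [0.6622 0.0357 0.016 ]
pl_front_bot [ 0.4953 -0.0051  0.016 ]
bal FL top [0.6093 0.1751 0.08  ]
bal FR [0.466  0.1444 0.08  ]
bal BL [0.5687 0.3503 0.08  ]
bal BR [0.4246 0.3104 0.08  ]
c1 [0.584  0.0915 0.021 ]
c2 [0.554  0.1127 0.021 ]
c3 [0.5316 0.0772 0.021 ]
scr l [ 0.6095 -0.1885  0.022 ]
scr r [ 0.5977 -0.2974  0.022 ]
grip [ 0.5972 -0.2407  0.065 ]
wedge tl [ 0.476  -0.1828  0.004 ]
wedge bl [ 0.4306 -0.1831  0.004 ]
block [ 0.4615 -0.2869  0.04  ]
flask [ 0.7789 -0.0918  0.03  ]
amber [ 0.6263 -0.3918  0.05  ]
beaker [ 0.3789  0.3687 -0.    ]
```

View pics/topcrop.png

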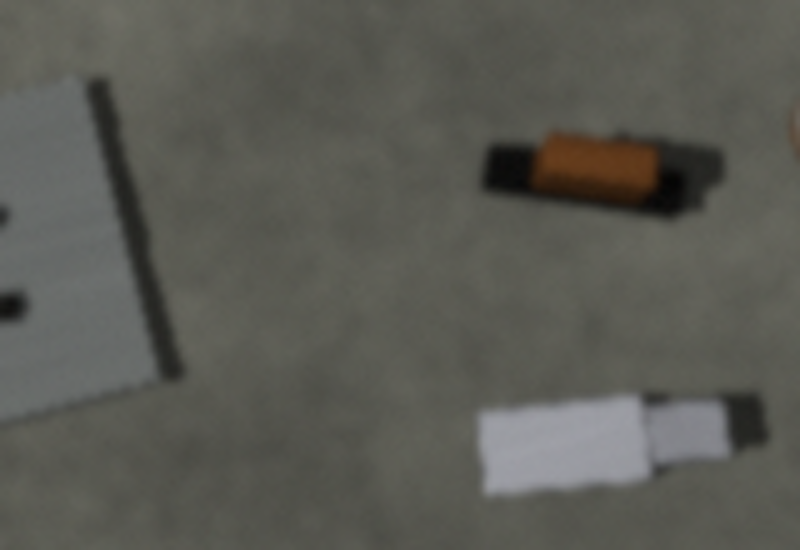

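The top view shows the plate at left (its front corners at 341,249 and 362,337), three chips, the scraper at (491,277) and the wedge at (495,357) with its thin end to the left. In the wrist view only the bench and a terminal can be seen. Moving above the scraper.

>>> {"fn": "servo_tool", "kwargs": {"motion": [[0,41.9,-76.1,-4.5,-77],[0,41.9,-76.1,-4.5,-77],[0,41.9,-76.1,-4.5,-77],[0,41.9,-76.1,-4.5,-77],[0,41.9,-76.1,-4.5,-77],[0,41.9,-76.1,-4.5,-77],[0,41.9,-76.1,-4.5,-77],[0,41.9,-76.1,-4.5,-77],[0,41.9,-76.1,-4.5,-77],[0,41.9,-76.1,-4.5,-77],[0,41.9,-76.1,-4.5,-77],[0,41.9,-76.1,-4.5,-77],[0,41.9,-76.1,-4.5,-77],[0,41.9,-76.1,-4.5,-77],[0,41.9,-76.1,-4.5,-77],[0,41.9,-76.1,-4.5,-77],[0,41.9,-76.1,-4.5,-77],[0,41.9,-76.1,-4.5,-77],[0,41.9,-76.1,-4.5,-77],[0,41.9,-76.1,-4.5,-77]]}}

```text
time_s: 2.65
ee_pos: [0.6002, -0.2415, 0.3598]
eef_rot: [3.141, 0.0, 1.462]
force: [-0.6, 0.7, -0.4]
grip_width: 0.0937
grip_force: 0.0
```

```bash
python3 -c "
from h import *
d=snap('wrist','w1.png'); print(d['p'],d['r'])"
```

```text
[ 0.60020337 -0.24152928  0.35982484] [3.14141447e+00 6.02942461e-05 1.46207461e+00]
```

View pics/w1.png

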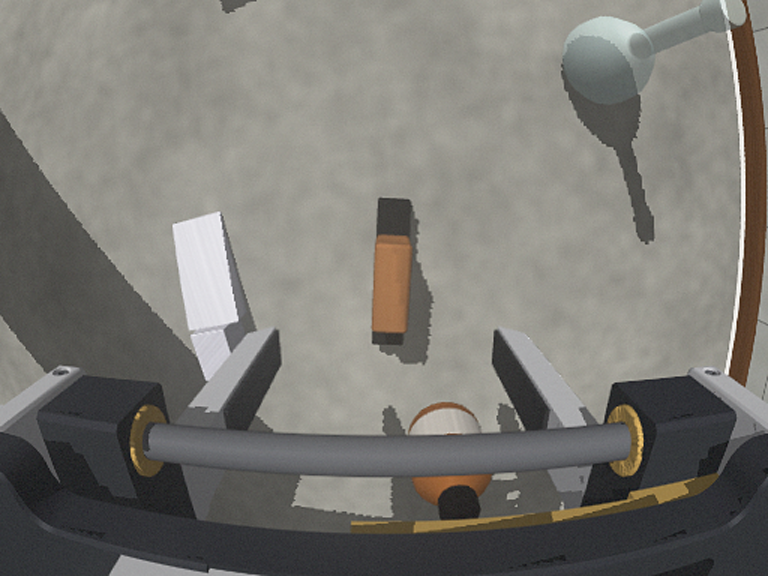

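Scraper in the middle: wood top corners about (377,244), (409,244), (373,331), (407,333). The wedge's thin end has corners (173,223) and (221,212).

```bash
python3 -c "
from h import *
d=load('w1.png')
P=[at(d,*p,.065) for p in [(377,244),(409,244),(373,331),(407,333)]]
print(P,np.mean(P,0)); 
print('blade',[at(d,*p,.022) for p in [(380,198),(411,199)]],'near',[at(d,*p,.022) for p in [(373,345),(403,345)]])
print('wedge tip',at(d,173,223,.004),at(d,221,212,.004),'step',at(d,190,332,.026),at(d,239,321,.026))
"
```

```text
[array([ 0.5963, -0.2097,  0.065 ]), array([ 0.6161, -0.2119,  0.065 ]), array([ 0.587 , -0.2666,  0.065 ]), array([ 0.6091, -0.2705,  0.065 ])] [ 0.602125 -0.239675  0.065   ]
blade [array([ 0.6005, -0.1839,  0.022 ]), array([ 0.6223, -0.1869,  0.022 ])] near [array([ 0.5826, -0.2938,  0.022 ]), array([ 0.6054, -0.2963,  0.022 ])]
wedge tip [ 0.4302 -0.181   0.004 ] [ 0.4747 -0.1788  0.004 ] step [ 0.437  -0.2679  0.026 ] [ 0.4818 -0.2626  0.026 ]
```

>>> {"fn": "servo_tool", "kwargs": {"motion": [[0,0.2,0.15,-4,-2.3],[0,0.2,0.15,-9,-2.3],[0,0.2,0.15,-12,-2.3],[0,0.2,0.15,-13.2,-2.3],[0,0.2,0.15,-13.2,-2.3],[1,0.2,0.15,-13.2,-2.3],[1,0.2,0.15,-13.2,-2.3],[1,0.2,0.15,-13.2,-2.3],[1,0.2,0.15,-13.2,-2.3],[1,0.2,0.15,-13.2,-2.3],[1,0.2,0.15,-13.2,-2.3],[1,0.2,0.15,-13.2,-2.3]], "squeeze": 40}}

```text
time_s: 4.2
ee_pos: [0.6022, -0.2402, 0.2277]
eef_rot: [3.142, -0.0, 1.422]
force: [0.2, 0.7, 0.9]
grip_width: 0.0274
grip_force: 0.0
```

>>> {"fn": "servo_tool", "kwargs": {"motion": [[1,0,0,0,0],[1,0,0,0,0],[1,0,0,3,0],[1,0,0,7,0],[1,0,0,12,0],[1,-2,5,13,5],[1,-11,32.3,13.7,22.2],[1,-11,32.3,13.7,22.2],[1,-11,32.3,13.7,22.2],[1,-11,32.3,13.7,22.2],[1,-11,32.3,13.7,22.2],[1,-11,32.3,13.7,22.2],[1,-11,32.3,13.7,22.2],[1,-11,32.3,13.7,22.2]]}}

```text
time_s: 5.95
ee_pos: [0.4925, 0.0819, 0.3645]
eef_rot: [-3.141, 0.0, 1.808]
force: [-0.3, -1.0, -2.0]
grip_width: 0.0239
grip_force: 40.0
```

```bash
python3 -c "
from h import *
d=snap('wrist','w2.png'); print(d['p'],d['r'])"
```

```text
[0.49253387 0.08187147 0.36447871] [-3.14125238e+00  6.97451086e-05  1.80787778e+00]
```

View pics/w2.png

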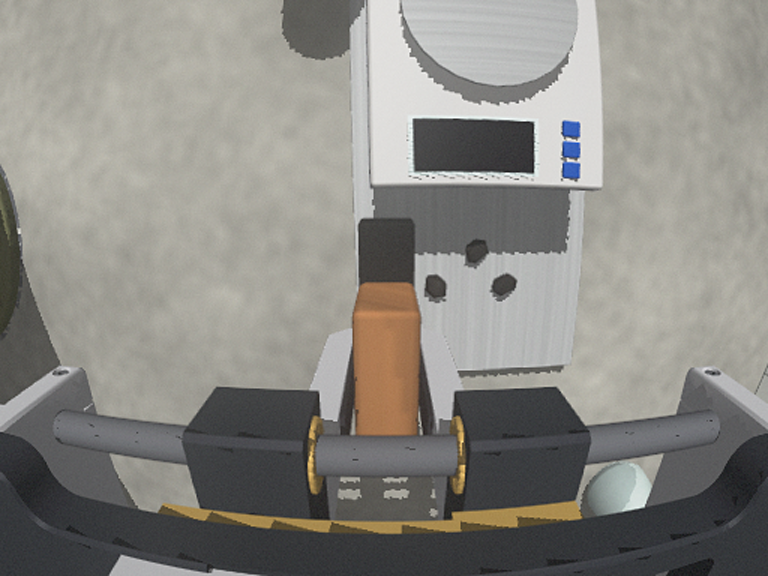

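```bash
python3 -c "
from h import *
d=load('w2.png')
for n,u,v,z in [('corner',571,366,.016),('edge up',584,192,.016),('edge left up',353,185,.016),('balFLtop',372,184,.085),('balFRtop',602,187,.085),('balFLlow',372,185,.028),('chipM',435,287,.021),('chipR',504,285,.021),('chipB',476,250,.021),('blade l',359,218,.1585),('blade r',414,219,.1585)]: print(n,at(d,u,v,z))
"
```

```text
corner [0.6647 0.0405 0.016 ]
edge up [0.6261 0.1824 0.016 ]
edge left up [0.4522 0.1411 0.016 ]
balFLtop [0.4672 0.1472 0.085 ]
balFRtop [0.6055 0.1836 0.085 ]
balFLlow [0.466  0.1446 0.028 ]
chipM [0.5291 0.0816 0.021 ]
chipR [0.5808 0.0956 0.021 ]
chipB [0.5518 0.1163 0.021 ]
blade l [0.467  0.1345 0.1585]
blade r [0.4894 0.1395 0.1585]
```

Three chips at (435,287), (504,285), (476,250) and the blade lies left of all of them, clear of the balance front. Lowering and sweeping toward plate -y.

>>> {"fn": "servo_tool", "kwargs": {"motion": [[1,0,0,-4,0.4],[1,0,0,-8,0.4],[1,0,0,-11,0.4],[1,0,0,-11.9,0.4],[1,0,0,-12,0.4],[1,0.8,0.2,-12,0.4],[1,2.2,0.55,-12,0.4],[1,3.6,0.9,-12,0.4],[1,5,1.25,-12,0.4],[1,6.4,1.6,-12,0.4],[1,7.8,1.95,-12,0.4],[1,9.2,2.3,-12,0.4],[1,10.6,2.65,-12,0.4],[1,12,3,-12,0.4],[1,13.4,3.35,-12,0.4],[1,14.8,3.7,-12,0.4],[1,16.2,4.05,-12,0.4],[1,17.4,4.35,-12,0.4],[1,17.4,4.35,-12,0.4]]}}

```text
time_s: 8.38
ee_pos: [0.6668, 0.1264, 0.2454]
eef_rot: [3.14, 0.0, 1.816]
force: [-0.0, -0.2, -1.1]
grip_width: 0.0238
grip_force: 40.0
```

```bash
python3 -c "
from h import *
d=snap('wrist','w3.png'); print(d['p'],d['r'])
snap('side','s3.png')"
```

```text
[0.66683659 0.12644361 0.24535391] [3.14018805e+00 1.39659521e-04 1.81626296e+00]
```

View pics/w3.png

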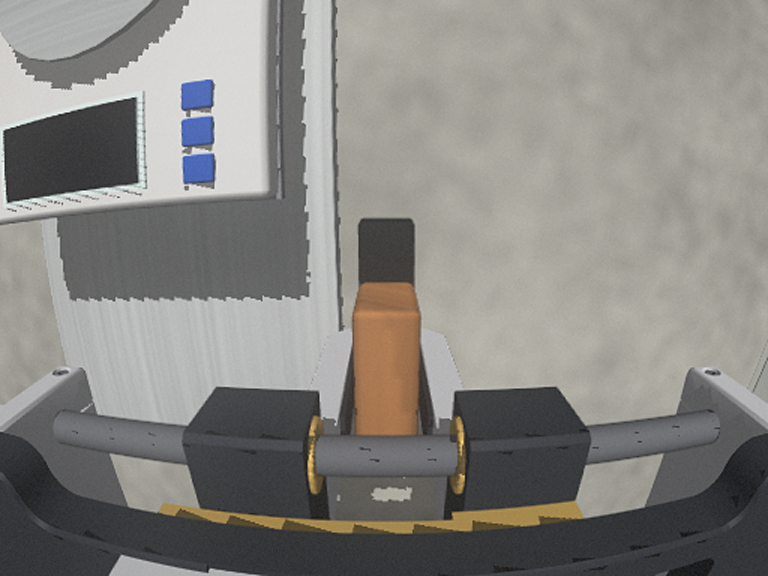

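The plate right beside the blade looks clear, but the blade hides the chips. Raising it to check.

>>> {"fn": "servo_tool", "kwargs": {"motion": [[1,0,0,4,0],[1,0,0,9,0],[1,-1,-5,12,-5],[1,-3,-11,12,-15],[1,-3,-15,12,-22.3],[1,-3,-15,12,-22.3],[1,-3,-15,12,-22.3]]}}

```text
time_s: 9.35
ee_pos: [0.6361, -0.0232, 0.3648]
eef_rot: [3.141, -0.0, 1.428]
force: [-0.6, 0.5, -2.3]
grip_width: 0.0241
grip_force: 40.0
```

```bash
python3 -c "
from h import *
d=snap('wrist','w4.png'); print(d['p'],d['r'])"
```

```text
[ 0.63607841 -0.02320801  0.36483983] [ 3.14148477e+00 -2.38003163e-04  1.42832603e+00]
```

View pics/w4.png

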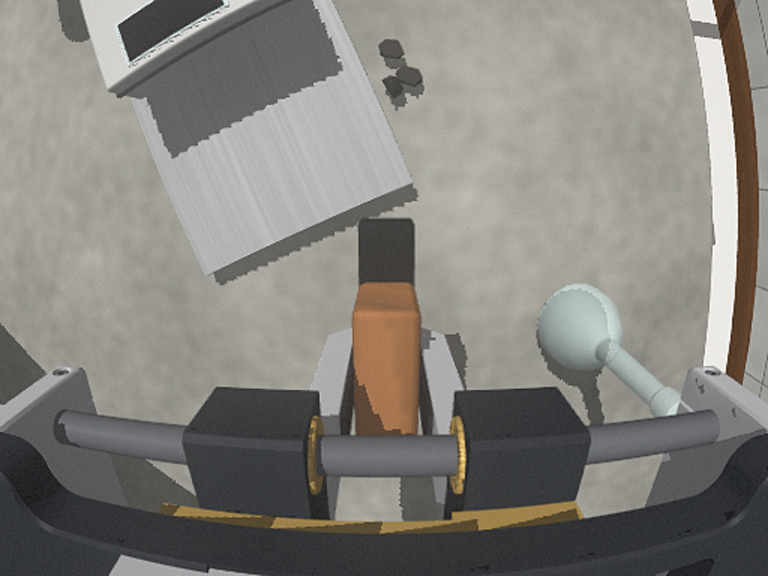

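All three chips lie on the bench at (391,48), (409,77) and (394,87); the plate is bare. Standing the scraper back at its place.

>>> {"fn": "servo_tool", "kwargs": {"motion": [[1,-1,-6,0,0],[1,-2,-12,0,0],[1,-3,-18,0,0],[1,-3.4,-21.7,-3,0],[1,-3.4,-21.7,-8,0],[1,-3.4,-21.7,-11.5,0],[1,-3.4,-21.7,-13,0],[1,-3.4,-21.7,-13.5,0],[1,-3.4,-21.7,-13.65,0],[1,-3.4,-21.7,-13.65,0],[0,-3.4,-21.7,-13.65,0],[0,-3.4,-21.7,-13.65,0],[0,-3.4,-21.7,-13.65,0],[0,-3.4,-21.7,-13.65,0],[0,-3.4,-21.7,-13.65,0],[0,-3.4,-21.7,-13.65,0],[0,-3.4,-21.7,-13.65,0],[0,-3.4,-21.7,-11,0],[0,-3.4,-21.7,-6,0],[0,-3.4,-21.7,0,0]]}}

```text
time_s: 11.9
ee_pos: [0.6021, -0.2407, 0.3654]
eef_rot: [-3.14, -0.001, 1.427]
force: [1.3, -0.7, -0.2]
grip_width: 0.094
grip_force: 0.0
```

```bash
python3 -c "
from h import *
d=load('w4.png')
a=at(d,411,184,.016);b=at(d,208,273,.016);e=at(d,321,0,.016);print('corners',a,b,e,np.degrees(np.arctan2(a[1]-b[1],a[0]-b[0])),np.linalg.norm(a-b))
print('bal front top',at(d,112,93,.085))
"
```

```text
corners [0.662  0.0409 0.016 ] [ 0.4937 -0.0017  0.016 ] [0.6165 0.1928 0.016 ] 14.20433621977785 0.17360774752297203
bal front top [0.4765 0.1405 0.085 ]
```

>>> {"fn": "servo_tool", "kwargs": {"motion": [[0,-5,-1.5,0,5],[0,-11,-3.5,0,10],[0,-14.1,-4.45,-3,12.8],[0,-14.1,-4.45,-8,12.8],[0,-14.1,-4.45,-13,12.8],[0,-14.1,-4.45,-15.5,12.8],[0,-14.1,-4.45,-16,12.8],[0,-14.1,-4.45,-16,12.8],[1,-14.1,-4.45,-16,12.8],[1,-14.1,-4.45,-16,12.8],[1,-14.1,-4.45,-16,12.8],[1,-14.1,-4.45,-16,12.8],[1,-14.1,-4.45,-16,12.8],[1,-14.1,-4.45,-16,12.8],[1,-14.1,-4.45,-16,12.8],[1,-14.1,-4.45,-16,12.8],[1,-14.1,-4.45,-16,12.8],[1,-14.1,-4.45,-16,12.8]], "squeeze": 50}}

```text
time_s: 14.15
ee_pos: [0.4612, -0.2852, 0.2046]
eef_rot: [-3.142, -0.0, 1.65]
force: [-0.4, 0.4, -0.7]
grip_width: 0.0298
grip_force: 50.0
```

>>> {"fn": "servo_tool", "kwargs": {"motion": [[1,0,0,2,0],[1,0,0,5,0],[1,1,3,8,2],[1,3,8,9,4],[1,5,14,9,6],[1,7,20,9,8],[1,9,26,9,9.6],[1,11.2,32.3,8,9.6],[1,11.2,32.3,6,9.6],[1,11.2,32.3,5,9.6],[1,11.2,32.3,5,9.6],[1,11.2,32.3,5,9.6]]}}

```text
time_s: 15.65
ee_pos: [0.5733, 0.0369, 0.2554]
eef_rot: [3.141, 0.0, 1.817]
force: [0.2, 0.2, -2.0]
grip_width: 0.0298
grip_force: 50.0
```

```bash
python3 -c "
from h import *
d=snap('wrist','w5.png'); print(d['p'],d['r'])"
```

```text
[0.57331121 0.03692679 0.2553948 ] [3.14076359e+00 2.39785431e-04 1.81670839e+00]
```

View pics/w5.png

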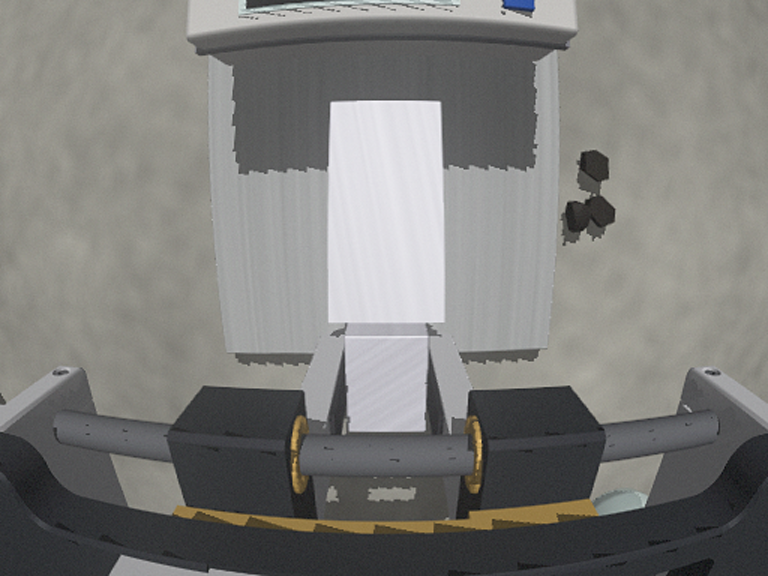

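Wedge held straight: thin end at (330,101)–(441,101), plate front corners at (228,352) and (548,347), balance front edge across rows 53 to 48, so the plate is turned about 1 degree from the wedge.

```bash
python3 -c "
from h import *
d=load('w5.png')
a=at(d,228,352,.016);b=at(d,548,347,.016);print('corners',a,b,np.linalg.norm(a-b),'ang',np.degrees(np.arctan2(b[1]-a[1],b[0]-a[0])))
c=at(d,209,60,.016);e=at(d,561,60,.016);print('edges',c,e,np.linalg.norm(c-e))
for p,q in((a,c),(b,e)): print(np.degrees(np.arctan2(q[1]-p[1],q[0]-p[0])))
f=at(d,204,54,.028);g=at(d,563,47,.028);print('front',f,g,(f+g)/2,np.linalg.norm(f-g),np.degrees(np.arctan2(g[1]-f[1],g[0]-f[0])))
z=d['p'][2]-.205
h=at(d,330,101,z+.004);i=at(d,441,101,z+.004);print('tip',h,i,(h+i)/2,np.degrees(np.arctan2(i[1]-h[1],i[0]-h[0])))
j=at(d,329,322,z+.026);k=at(d,444,322,z+.026);print('step',(j+k)/2,np.linalg.norm(j-k))
"
```

```text
corners [ 0.4915 -0.0029  0.016 ] [0.6636 0.043  0.016 ] 0.17811574888257353 ang 14.93348928328703
edges [0.4508 0.1495 0.016 ] [0.6258 0.1929 0.016 ] 0.18030130337853917
104.95247492039499
104.15310008871307
front [0.4529 0.1501 0.028 ] [0.6214 0.1956 0.028 ] [0.53715 0.17285 0.028  ] 0.17453509675707055 15.111159760985776
tip [0.525  0.1338 0.0544] [0.5682 0.1446 0.0544] [0.5466 0.1392 0.0544] 14.036243467926479
step [0.5675  0.05685 0.0764 ] 0.04348666462261737
```

>>> {"fn": "servo_tool", "kwargs": {"motion": [[1,0,0,-1.5,0.6],[1,0,0,-2.8,0.6],[1,0,0,-3.2,0.6],[1,0,0,-3.4,0.6],[1,0,0,-3.45,0.6],[1,0,0,-3.45,0.6],[1,0,0,-3.45,0.6]]}}

```text
time_s: 16.58
ee_pos: [0.5733, 0.0378, 0.2206]
eef_rot: [3.141, 0.0, 1.829]
force: [-4.1, -0.6, 5.0]
grip_width: 0.0297
grip_force: 50.0
```

>>> {"fn": "servo_tool", "kwargs": {"motion": [[1,-0.2,0.77,0,0],[1,-0.4,1.55,0,0],[1,-0.61,2.32,0,0],[1,-0.81,3.1,0,0],[1,-1.02,3.87,0,0],[1,-1.22,4.64,0,0],[1,-1.32,5.03,0,0],[1,-1.32,5.03,0,0],[1,-1.32,5.03,0,0]]}}

```text
time_s: 17.7
ee_pos: [0.5601, 0.0889, 0.2206]
eef_rot: [3.14, -0.0, 1.829]
force: [0.3, 0.3, 6.0]
grip_width: 0.03
grip_force: 50.0
```

```bash
python3 -c "
from h import *
d=snap('wrist','w6.png');d=snap('side','s6.png'); print(d['p'],d['r'],ctrl.get_obs()['force'])"
```

```text
[0.56006453 0.08889284 0.22062888] [ 3.14029744e+00 -2.63579576e-04  1.82891350e+00] [-0.72577362  0.32458646  5.57298996]
```

View pics/s6.png

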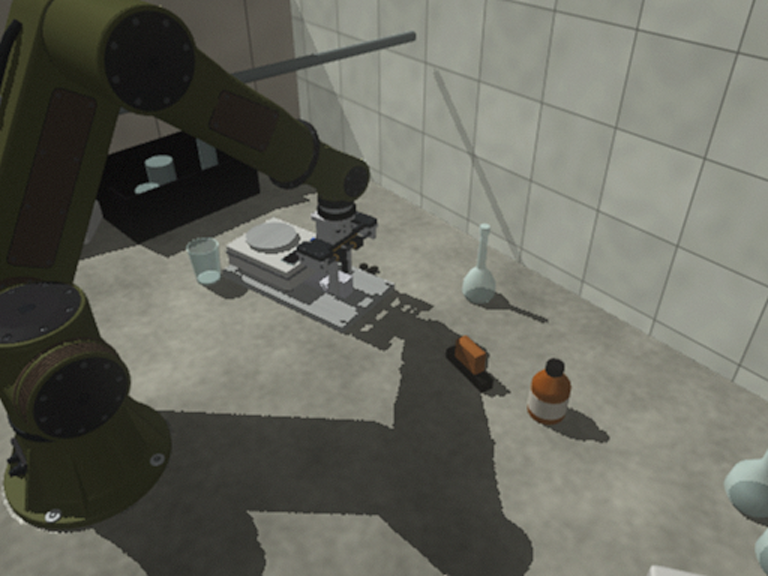

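The scraper stands upright at (470,360) and the wedge lies on the plate in front of the balance. Next I push in small steps and watch for the force to start.

>>> {"fn": "servo_tool", "kwargs": {"motion": [[1,-0.05,0.19,0,0],[1,-0.08,0.29,0,0],[1,-0.08,0.29,0,0]]}}

```text
time_s: 18.18
ee_pos: [0.5593, 0.0914, 0.2206]
eef_rot: [3.14, 0.0, 1.829]
force: [1.5, -3.3, 6.6]
grip_width: 0.0298
grip_force: 50.0
```

>>> {"fn": "servo_tool", "kwargs": {"motion": [[1,-0.025,0.1,0,0],[1,-0.025,0.1,0,0]]}}

```text
time_s: 18.42
ee_pos: [0.5591, 0.0923, 0.2206]
eef_rot: [3.14, 0.001, 1.829]
force: [1.6, -5.7, 5.9]
grip_width: 0.0297
grip_force: 50.0
```

>>> {"fn": "servo_tool", "kwargs": {"motion": [[1,-0.025,0.1,0,0],[1,-0.025,0.1,0,0]]}}

```text
time_s: 18.68
ee_pos: [0.559, 0.0929, 0.2206]
eef_rot: [3.14, 0.001, 1.829]
force: [2.5, -9.7, 4.8]
grip_width: 0.0301
grip_force: 50.0
```

>>> {"fn": "servo_tool", "kwargs": {"motion": [[1,-0.025,0.1,0,0],[1,-0.025,0.1,0,0]]}}

```text
time_s: 18.92
ee_pos: [0.5588, 0.0938, 0.2206]
eef_rot: [3.14, 0.001, 1.829]
force: [2.5, -10.5, 5.0]
grip_width: 0.0297
grip_force: 50.0
```

>>> {"fn": "servo_tool", "kwargs": {"motion": [[1,-0.025,0.1,0,0],[1,-0.025,0.1,0,0]]}}

```text
time_s: 19.18
ee_pos: [0.5585, 0.0948, 0.2207]
eef_rot: [3.14, 0.001, 1.828]
force: [2.2, -10.5, 4.9]
grip_width: 0.0296
grip_force: 50.0
```

>>> {"fn": "servo_tool", "kwargs": {"motion": [[1,-0.025,0.1,0,0],[1,-0.025,0.1,0,0]]}}

```text
time_s: 19.42
ee_pos: [0.5583, 0.0958, 0.2206]
eef_rot: [3.14, 0.001, 1.828]
force: [3.1, -10.6, 4.2]
grip_width: 0.0294
grip_force: 50.0
```

>>> {"fn": "servo_tool", "kwargs": {"motion": [[1,-0.025,0.1,0,0],[1,-0.025,0.1,0,0]]}}

```text
time_s: 19.68
ee_pos: [0.558, 0.0968, 0.2207]
eef_rot: [3.14, 0.002, 1.828]
force: [3.7, -11.0, 3.8]
grip_width: 0.0299
grip_force: 50.0
```

>>> {"fn": "servo_tool", "kwargs": {"motion": [[1,-0.04,0.14,0,0],[1,-0.07,0.28,0,0],[1,-0.11,0.42,0,0],[1,-0.15,0.56,0,0],[1,-0.18,0.7,0,0],[1,-0.22,0.84,0,0],[1,-0.26,0.98,0,0],[1,-0.29,1.12,0,0],[1,-0.33,1.25,0,0],[1,-0.36,1.36,0,0],[1,-0.36,1.36,0,0],[1,-0.36,1.36,0,0],[1,-0.36,1.36,0,0]]}}

```text
time_s: 21.3
ee_pos: [0.5544, 0.1104, 0.2206]
eef_rot: [3.14, 0.001, 1.828]
force: [3.1, -9.1, 6.4]
grip_width: 0.0297
grip_force: 50.0
```

```bash
python3 - <<'E'
from h import *
d=snap('wrist','w7.png',1.5); print(d['p'],d['r'],ctrl.get_obs()['force'])
E
```

```text
[0.55439477 0.11042665 0.22060623] [3.14016665e+00 1.28608415e-03 1.82844304e+00] [ 3.86909723 -8.99059622  4.90488458]
```

View pics/w7.png

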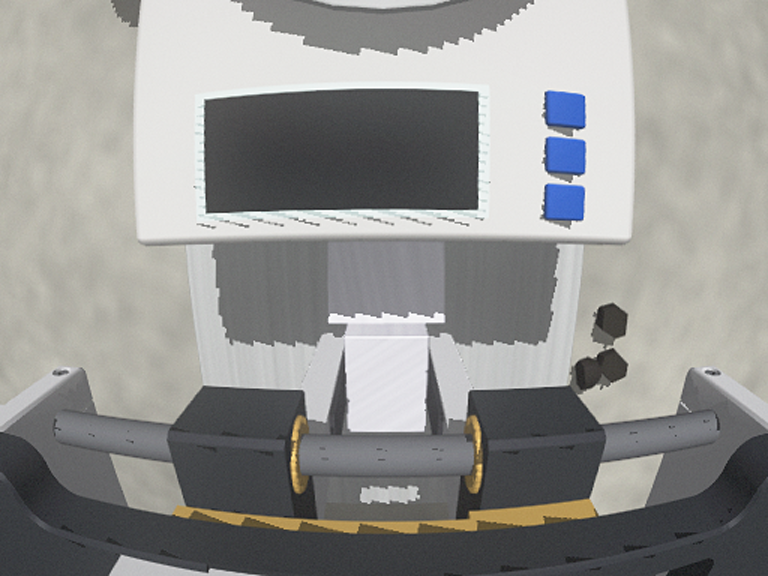

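The wedge's step still sits at row 322, so it has not slipped in the grip. I'll check the lift using the blue buttons as tracked markers (rest views w2, w3, w6 against w7).

```bash
python3 - <<'E'
from h import *
from scipy.optimize import least_squares
def blobs(fn):
    d=load(fn); i=d['image'].astype(int); m=((i[...,2]>i[...,0]+60)&(i[...,2]>100)).astype(np.uint8)
    n,_,s,c=cv2.connectedComponentsWithStats(m); k=[j for j in range(1,n) if s[j,4]>60]
    return d,sorted(c[k].tolist()),s[k,4]
V={f:blobs(f) for f in('w2.png','w3.png','w6.png','w7.png')}
for f in V: print(f,np.round(V[f][1],1).tolist(),V[f][2])
def proj(d,P):
    T=np.eye(4);T[:3,:3]=R.from_euler('xyz',d['r']).as_matrix();T[:3,3]=d['p']
    q=np.linalg.inv(T@d['hand_eye'])@np.append(P,1); x,y,z=q[0],-q[1],-q[2]
    r=np.hypot(x,y); t=np.arctan2(r,z); return np.array([d['cx']+d['fx']*t*x/r,d['cy']+d['fy']*t*y/r])
th=np.radians(104.7); ex=np.array([np.cos(th),np.sin(th),0]); ey=np.array([-ex[1],ex[0],0]); ez=np.array([0,0,1.])
O=np.array([.5776,.020,.016])+.31*ex   # rear feet
def res(p,lift=None):
    L=p[0] if lift is None else lift; out=[]
    for f in V:
        a=L/.14 if f=='w7.png' else 0
        for k,uv in enumerate(sorted(V[f][1],key=lambda c:c[1])):
            b=p[1+3*k:4+3*k]; x=b[0]*np.cos(a)+b[2]*np.sin(a); z=b[2]*np.cos(a)-b[0]*np.sin(a)
            out.append(proj(V[f][0],O+x*ex+b[1]*ey+z*ez)-uv)
    return np.ravel(out)
p0=[.004]+[v for x in(-.10,-.12,-.14) for v in(x,-.05,.07)]
s=least_squares(res,p0,x_scale=.01); print('lift mm',s.x[0]*1e3,'pts',(s.x[1:]*1e3).round(1),'rms',np.sqrt(np.mean(s.fun**2)))
J=s.jac; print('sd',1e3*np.sqrt(np.linalg.inv(J.T@J)[0,0])*np.std(s.fun))
E
```

```text
w2.png [[380.3, 112.8], [380.3, 85.4], [380.4, 99.2]] [118 121 117]
w3.png [[130.5, 62.3], [130.6, 86.8], [131.6, 111.8]] [342 345 363]
w6.png [[372.7, 28.7], [373.5, 57.1], [373.5, 86.7]] [502 540 569]
w7.png [[376.0, 134.3], [376.6, 103.1], [376.6, 72.3]] [580 599 603]
lift mm 3.784183511298977 pts [-122.7  -48.7   63.1 -135.7  -48.6   63.2 -148.8  -48.7   63. ] rms 0.16953365385956776
sd 0.08341057618103784
```

The measured lift is 3.8 ± 0.1 mm, so I'm handing in.

```bash
python3 -c "
from station import ctrl
print(ctrl.hand_in())"
```

```text
the job is handed in; nothing more can be done
None
```

The job is handed in: all three chips are on the bench, the scraper stands back near its starting spot, and the gripped wedge holds the balance's front feet about 3.8 mm off the plate (measured from the wrist camera); the verdict was not shown.

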